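Clip a slide carrier onto the viewing stage

TASK

Clip the slide carrier onto the light stage without gripping or lifting anything: hold the stage's long spring bar down with one fingertip so that the clip's jaw opens, and keep it down while your other fingertip pushes the carrier by its upright tab along the channel, beneath the open jaw, until it is fully home against the end stop. Then let the bar up so that the jaw closes on the carrier's edge and holds it, leaving the small things round the stage where they are.

Things in the scene. Friction and masses are not known exactly. Their poses are not given: they have to be found in the camera images.
- stage: Fixed light stage, white base 200 x 116 mm, dark deck 30 mm above the worktop. Origin on the worktop under the channel; x along the channel to the end stop (face at x +73 mm, 10 mm high), y left to the press bar, z up. Channel 45 mm wide between 6 mm high rails. Base spans x -110..90, y -48..68 mm. Hinge brackets at both ends of the bar, y 28..40, up to 44 mm above the worktop.
- clip (a joint): Spring clip, rad: 0 at rest (jaw 1 mm above the deck), grows as the bar is pushed down, stops at 0.50. Spring: 4 N on the bar's middle line at 0.2, 7 N at 0.42. The jaw clears the carrier from 0.26; reads 0.2 resting on it. Hinge along stage x at y +34, 39 mm above the worktop. Steel jaw at stage x 41..67 mm; its lip, y 14..18 mm, takes the carrier's left edge; when down it blocks the carrier.
- bar_pad (a point): Mid-point of the press bar's top: stage x -19, y +56 mm; 44 mm above the worktop at rest, 35 mm at clip angle 0.42, when its top is level (1 mm down is about 0.05 rad). Flat steel bar, 172 x 22 mm, along stage x -105..67 mm, left of the channel; at rest it tilts up outward. May be pressed anywhere along it, and a fingertip can slide along it.
- carrier: Loose aluminium slide carrier lying in the channel, a microscope slide let into it: plate 90 x 42 x 5 mm, 0.11 kg, origin under its middle, x to the end stop. At its near end (x -45 mm) a flat upright tab, 34 mm wide, 3.5 mm thick, up to 25 mm above the deck. At the start its front edge is 10 to 26 mm short of the jaw; home, it touches the end stop and its origin is at stage x +28 mm.
- tab (a point): Centre of the carrier tab's near (pushed) face, 15 mm above the deck (45 mm above the worktop).
- vial_1: small brown vial, 22 x 22 x 44 mm, standing to the right of the stage; origin under its centre. Not to be disturbed.
- vial_2: small clear vial with a blue cap, 22 x 22 x 44 mm, standing to the right of the stage; origin under its centre. Not to be disturbed.
- forceps: steel forceps, 125 mm long, 9 mm high, lying to the right of the stage. Not to be disturbed.
- beaker_1: glass beaker, 56 mm across, 58 mm high, left of the stage towards the back. Not to be disturbed.

How it is judged:
On the way, in this order (a step that is already met when the one before it is completed fails the run):
1. a fingertip holds the press bar down and the jaw stands open, the carrier not yet under it (value of joint clip above 0.26 rad and contact force between the fingers and clip above 0.5 N and x of carrier in the frame of stage below 0.002 m), for 0.2 s.
2. the carrier is home against the end stop while a fingertip still holds the bar down (value of joint clip above 0.24 rad and contact force between the fingers and clip above 0.5 N and x of carrier in the frame of stage above 0.0245 m), for 0.2 s.
At the end, for the whole second after the job is handed in: The carrier lies flat in the channel with its front edge within about 3 mm of the end stop, straight (within 4 degrees), and the released clip's jaw rests on it with more than 0.8 N (clip angle 0.14 to 0.25 rad) (x of carrier in the frame of stage between 0.0245 and 0.032 m and y of carrier in the frame of stage between -0.004 and 0.004 m and angle between the x axis of carrier and the x axis of stage, either way round below 0.07 rad and angle between carrier's own z axis and vertical below 0.04 rad and height (world z) of carrier between 0.027 and 0.033 m and value of joint clip between 0.14 and 0.25 rad and contact force between clip and carrier above 0.8 N and linear speed of carrier below 0.01 m/s); the robot touches nothing.
It fails at once if the carrier is lifted or tipped up (more than 8 mm above the deck, or 0.2 rad) (height (world z) of carrier above 0.038 m or angle between carrier's own z axis and vertical above 0.2 rad).
It fails at once if the carrier is partway under the jaw and the bar has been let go (x of carrier in the frame of stage between 0.003 and 0.022 m and value of joint clip below 0.21 rad).
It fails at once if one of the small things round the stage is moved more than 20 mm (distance of any of vial_1, vial_2, forceps, beaker_1 from where it was at the start of the episode above 0.02 m).
It also fails if it takes over 45 s, if anything falls off the work surface, if the arm or the gripper's body presses on something with over 40 N, if the wrist force passes 120 N, or if a joint passes its speed limit or range.

ROBOT

A 6-joint arm with a two-finger parallel gripper is mounted at the origin on a cart in front of the work surface, level with it; the furniture and walls round the work are solid. World frame = base frame: x ahead of the robot, y to its left, z up, the work surface at z = 0. Lengths are in m, angles in rad, forces in N, time in s.
With the tool pointing down it reaches from about 0.35 to 0.775 m from the base axis. Payload 5.5 kg.
Tool frame: the origin (TCP) lies midway between the tips of the shut fingers; the grasp point (between the pads) lies behind it (env.grip_point_offset is the z of the grasp point in the tool frame, in m); z points along the fingers, y is the direction in which the jaws open and shut (so a half turn about z gives the same grasp; the last joint's range is limited). The gripper opens to 85 mm and grips with 20 to 120 N. Pads are 22 mm wide; open, the fingers measure 114 mm over their backs; the gripper's body (76 mm by 85 mm) begins 54 mm behind the grasp point. The pads swing forward as they close: fully open they stand 13 mm farther back than shut.
Start: joints at [-1.277, 0.313, 0.046, 1.304, 0, 1.431], TCP at [0.242, -0.522, 0.231] pointing down, gripper open.
Joint ranges: [-2.76, 2.76], [-0.86, 1.69], [-1.03, 1.26], [-2.2, 2.34], [-1.47, 1.5], [-3.14, 3.14]. Speed limits (rad/s): [2.57, 2.57, 3.14, 3.14, 3.14, 3.14].

INTERFACE

Orientations are given as a unit quaternion [w, x, y, z].
In Python, from workcell import env, viewer gives the robot as it stands. The module is installed in compiled form; this text tells all that it offers.
- The arm moves only by the shell command python3 -m inch 'ROWS' [OPENING] [FORCE]. ROWS is JSON, a list of rows, each a list of 2 entries, a list of its own where there are three numbers: the shift along the tool's x, y, z in m, then the turn about the tool's z in degrees. In form: [[[tx, ty, tz], spin], ...]. A call has 1 to 5 rows; each row is the pose to reach, as a shift and turn from the pose measured when the call began, along the tool's axes at that moment; what a row does not reach only later rows make up. A row lasts 1/12 s, in which the tool goes at most 41.7 mm and 7.16 degrees, less where a joint would pass 70% of its speed; a pose out of reach is approached as far as the arm can. A call with a gripper value outside its range is refused whole. OPENING is the closure, from 0 (fully open) to 1 (shut), set as the call begins (- or left out, the last holds). The fingers move at their own pace and stop on an object; FORCE is the grip in N (left out, the last holds). Time passes only in rows, so rows that repeat a pose let the fingers close. It gives the time, the measured TCP pose, the force and the opening at its end, in the units of the state.
- env.get_state(): the state, without advancing time (a new reading comes with each control period).
- viewer.read_camera(name): name is "side" or "top" or "wrist"; returns a dict with "image" (420x560x3 uint8, red, green, blue), "depth" (420x560 float32, m along the optical axis (not along the pixel's ray), 0 where there is no reading), "vertical_fov" (degrees; the focal length in pixels is half the picture's height over the tangent of half this angle, whatever the lens; pixels are square), "cx", "cy" (the principal point, pixels), "R" (3x3) and "t" (3): a world point X has camera coordinates R X + t; the wrist camera has in their place "T_tool_cam" (4x4, takes a point from camera to tool coordinates, whose origin is the TCP and whose axes are the flange's). Camera axes: x right, y down, z forward; pixel columns grow to the right and rows downward; lengths in m; the calibration is good to about 2 mm. A picture is of the moment at which its call begins: read the wrist's pose just before it.
- env.hand_in(): hands the job in, once; it reports no verdict.
The state is a dict: "clock": time; "joint_pos": joint angles; "qvel": joint speeds; "tau": joint torques, N m; "tcp_pos": TCP position; "orientation": TCP orientation; "wrist_force": force on the tool from outside, world axes, zero at the start; "ft_torque": the same for the moment, N m; "finger_gap": finger opening in m.
Only numpy, scipy, OpenCV 4.12 (cv2) and the standard library are available. Lean on these libraries where they do the work, as an engineer would, in place of code of your own. Each camera call takes 0.05 s, during which the arm holds its last target. There are 200 camera calls.

## Working session

There is one attempt and no reset: what is moved stays moved. The work goes in short steps, Python scripts to look and compute and a shell command to move; the robot and the scene stay as the last step left them, time stands still between calls to the robot, and variables do not carry over. Pictures are saved under pics/ and viewed, on a budget of 10 in all, crops included, one or two more only if the job needs it, and the job is handed in when it is done.

```bash
mkdir -p pics; cat > h.py <<'E'
import numpy as np,cv2
from workcell import env,viewer
from scipy.spatial.transform import Rotation as Ro
def cam(n):
    c=viewer.read_camera(n);c['f']=c['image'].shape[0]/2/np.tan(np.radians(c['vertical_fov'])/2);return c
def save(n,c): cv2.imwrite('pics/'+n,c['image'][:,:,::-1])
def world(c):
    d=c['depth'];v,u=np.mgrid[:d.shape[0],:d.shape[1]]
    P=np.stack([(u-c['cx'])/c['f']*d,(v-c['cy'])/c['f']*d,d],-1)
    W=(P-c['t'])@np.array(c['R']);W[d==0]=np.nan;return W
def proj(c,X):
    p=np.asarray(X)@np.array(c['R']).T+c['t'];return p[...,:2]/p[...,2:]*c['f']+[c['cx'],c['cy']]
def rot(): 
    q=env.get_state()['orientation'];return Ro.from_quat(np.roll(q,-1)).as_matrix()
E
python3 - <<'E'
from h import *
s=env.get_state();print(s,env.grip_point_offset);print(rot().round(3))
c=cam('top');save('top1.png',c);print(c['f'],c['R'],c['t']);np.save('top1.npy',world(c))
c=cam('side');save('side1.png',c);print(c['f'],c['R'],c['t']);np.save('side1.npy',world(c))
E
```

```text
{'clock': 0.0, 'joint_pos': array([-1.27658711e+00,  3.14048525e-01,  4.49728942e-02,  1.30362766e+00,
        2.04953248e-05,  1.43119306e+00]), 'qvel': array([ 0.00107985,  0.00178819,  0.00160736, -0.00043663,  0.00153719,
        0.00055226]), 'tau': array([ 6.05737823e-04, -4.80626714e+01,  2.98535049e+01,  1.93014223e-02,
       -1.52106686e-04,  1.99276474e-05]), 'tcp_pos': array([ 0.24153293, -0.52123216,  0.23037903]), 'orientation': array([-9.51424425e-04,  9.76567487e-01,  2.15209282e-01, -6.34164375e-05]), 'wrist_force': array([0.20995057, 0.16772624, 0.0105106 ]), 'ft_torque': array([0.03062417, 0.01396083, 0.01685051]), 'finger_gap': 0.08513894730769014} -0.0187
[[ 0.907  0.42  -0.001]
 [ 0.42  -0.907  0.002]
 [ 0.    -0.002 -1.   ]]
439.8878083285365 [[ 0.00553466 -0.99960394  0.02759232]
 [-0.99707773 -0.00761888 -0.07601285]
 [ 0.07619297 -0.02709099 -0.99672499]] [-0.10690625  0.60554461  0.88386484]
446.9037692304603 [[ 0.99796868  0.06363755  0.0029638 ]
 [ 0.05746749 -0.8791796  -0.47301239]
 [-0.02749564  0.47222187 -0.88105079]] [-0.58747139 -0.08415505  0.94373974]
```

View pics/top1.png

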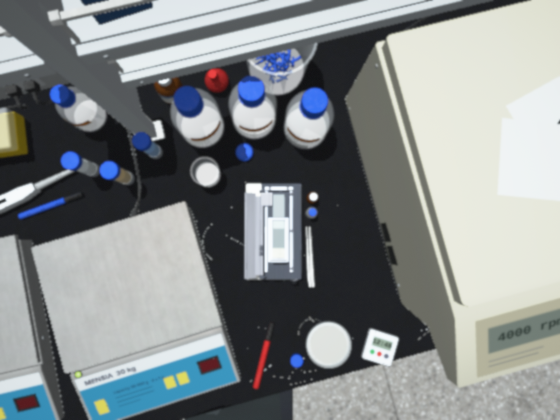

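View pics/side1.png

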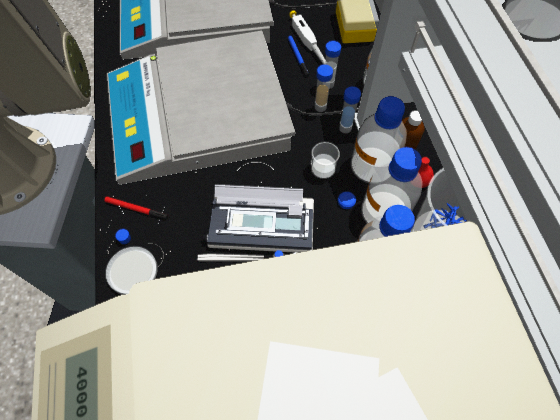

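The top view shows the stage at columns 245–302, rows 183–280. Its x axis points up in the image, the bar is on its left, the vials are at (313,197) and (311,213), and the forceps at (310,257). The side view agrees. Next I fit the stage pose from depth.

```bash
python3 - <<'E'
from h import *
W=np.load('top1.npy');im=cv2.imread('pics/top1.png')
for n,(u,v) in dict(deckR=(296,270),bar=(252,235),table=(225,240),centri_edge=(352,100),centri=(450,100),centri_front=(470,370),balance=(150,280),shelf=(230,50),bottles=(310,100),tray=(330,345),beak=(206,165)).items(): print(n,W[v,u].round(3))
S=np.load('side1.npy')
# stage points z>0.02 in region
for nm,w in (('top',W),('side',S)):
    a=w.reshape(-1,3);m=(abs(a[:,2]-.03)<.02)&(a[:,2]>.024)
    ref=W[235,275];m&=(np.linalg.norm(a[:,:2]-ref[:2],axis=1)<.13)
    p=a[m][:,:2].astype(np.float32);print(nm,m.sum(),cv2.minAreaRect(p))
c=cv2.resize(im[170:295,230:330],None,fx=6,fy=6*0.8*1.0 if 0 else 4.8,interpolation=cv2.INTER_CUBIC)
cv2.imwrite('pics/crop1.png',c)
for r in (190,200,210,220,230,240,250,260,270): print(r,[int(1000*W[r,u,2]) if np.isfinite(W[r,u,2]) else -1 for u in range(240,320,3)])
E
```

```text
deckR [ 0.477 -0.141  0.03 ]
bar [ 0.547 -0.051  0.04 ]
table [0.536 0.006 0.002]
centri_edge [ 0.807 -0.243  0.105]
centri [ 0.73  -0.33   0.346]
centri_front [ 0.344 -0.387  0.26 ]
balance [0.46  0.141 0.076]
shelf [ 0.852 -0.017  0.217]
bottles [ 0.778 -0.153  0.191]
tray [ 0.324 -0.212  0.017]
beak [0.692 0.046 0.021]
top 5273 ((0.5533719658851624, -0.10588636249303818), (0.14750982820987701, 0.2029213011264801), 86.7074966430664)
side 5748 ((0.5536555051803589, -0.10515736788511276), (0.1420888602733612, 0.20509332418441772), 89.29878234863281)
190 [-6, 0, 9, 18, 16, 15, 15, 42, 45, 32, 35, 36, 33, 33, 32, 33, 33, 34, 28, 29, 29, 1, -2, 1, -3, 0, 0]
200 [-3, -2, 50, 42, 39, 37, 38, 42, 41, 41, 44, 28, 29, 31, 31, 29, 27, 33, 28, 29, 32, -1, 0, 30, 38, 29, -2]
210 [-2, 0, 49, 47, 44, 38, 39, 40, 29, 34, 26, 28, 27, 31, 30, 29, 29, 34, 29, 29, 26, -1, 8, 42, 42, 47, 0]
220 [1, 0, 48, 42, 42, 38, 40, 39, 28, 35, 34, 33, 36, 35, 34, 37, 33, 35, 27, 28, 25, 0, -1, 2, -1, 0, -3]
230 [0, 0, 50, 44, 41, 38, 38, 39, 29, 33, 32, 30, 32, 32, 33, 38, 34, 40, 29, 32, 30, -3, 11, 9, -1, 0, -2]
240 [-1, 2, 46, 46, 43, 40, 41, 40, 29, 33, 33, 32, 33, 33, 32, 36, 32, 37, 28, 27, 29, -1, 5, 8, -1, 0, 1]
250 [0, 1, 46, 47, 39, 40, 37, 45, 26, 35, 32, 35, 35, 34, 34, 33, 32, 35, 30, 30, 27, -1, 0, 5, 0, -2, 0]
260 [-1, -1, 46, 45, 43, 39, 39, 44, 27, 32, 36, 42, 42, 40, 44, 44, 35, 34, 29, 29, 28, 2, -1, 4, 0, 0, -1]
270 [-4, -1, 46, 46, 40, 40, 37, 45, 31, 37, 31, 27, 29, 29, 27, 27, 29, 33, 30, 28, 31, -1, 0, 5, 7, -1, 0]
```

View pics/crop1.png

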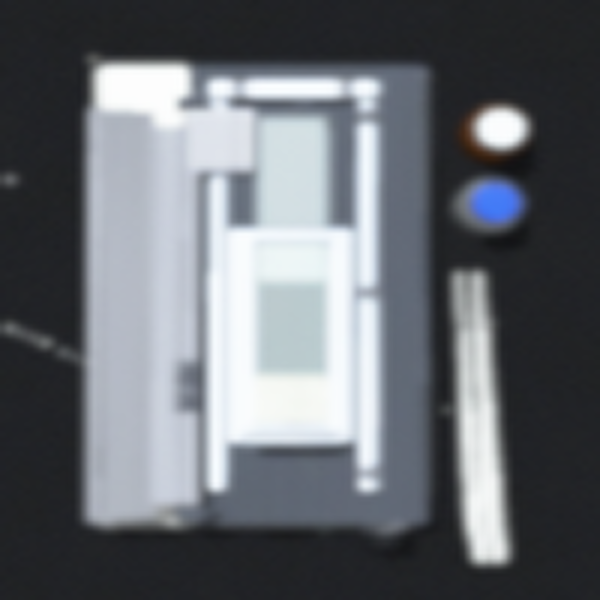

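The crop shows the deck's right edge at crop x≈429 (y 65–523), rail centres at x≈217 and 368, the stop face at y≈100, the carrier front at y≈228 and its tab end at y≈443. These I intersect with planes of known height.

```bash
cat >> h.py <<'E'
def ray(c,u,v,z):
    R=np.array(c['R']);o=-R.T@c['t'];d=R.T@np.array([(u-c['cx'])/c['f'],(v-c['cy'])/c['f'],1]);return o+d*(z-o[2])/d[2]
E
python3 - <<'E'
from h import *
c=cam('top')
def q(x,y,z): return ray(c,230+x/6-.4,170+y/4.8-.4,z)[:2].round(4)
for n,a in dict(Rtop=(428,65,.03),Rbot=(429,523,.03),rL_top=(217,110,.036),rL_bot=(217,485,.036),rR_top=(367,110,.036),rR_bot=(369,485,.036),stopL=(245,100,.04),stopR=(340,100,.04),cfL=(230,228,.035),cfR=(355,228,.035),tabL=(245,443,.055),tabR=(340,443,.055),barBL=(85,522,.046),barTL=(85,108,.046),vial=(500,130,.044)).items(): print(n,q(*a))
# fine fit of deck points right strip & table boundary by depth, both cams
for nm in ('top','side'):
    w=np.load(nm+'1.npy').reshape(-1,3)
    for x0 in np.arange(.47,.64,.04):
        m=(abs(w[:,0]-x0)<.01)&(w[:,2]>.02)&(w[:,2]<.06)&(abs(w[:,1]+.105)<.075);y=w[m,1]
        print(nm,x0.round(2),np.percentile(y,[1,99]).round(4))
    t=(w[:,2]>.048)&(w[:,2]<.07)&(abs(w[:,1]+.11)<.02)&(abs(w[:,0]-.5)<.05);print('tab',t.sum(),np.median(w[t],0))
E
```

```text
Rtop [ 0.6544 -0.1506]
Rbot [ 0.4593 -0.1512]
rL_top [ 0.6336 -0.0782]
rL_bot [ 0.4754 -0.0794]
rR_top [ 0.6341 -0.1293]
rR_bot [ 0.4756 -0.1305]
stopL [ 0.6376 -0.0877]
stopR [ 0.6378 -0.1199]
cfL [ 0.5835 -0.083 ]
cfR [ 0.5838 -0.1255]
tabL [ 0.4939 -0.0885]
tabR [ 0.494  -0.1198]
barBL [ 0.4607 -0.0358]
barTL [ 0.633  -0.0339]
vial [ 0.6251 -0.1739]
top 0.47 [-0.149  -0.0363]
top 0.51 [-0.149  -0.0379]
top 0.55 [-0.1489 -0.0374]
top 0.59 [-0.1777 -0.037 ]
top 0.63 [-0.178  -0.0372]
tab 30 [ 0.49465865 -0.10541021  0.05357882]
side 0.47 [-0.1504 -0.0379]
side 0.51 [-0.1502 -0.038 ]
side 0.55 [-0.1498 -0.0371]
side 0.59 [-0.1746 -0.0372]
side 0.63 [-0.1497 -0.0373]
tab 37 [ 0.49765893 -0.1061457   0.05474262]
```

```bash
python3 - <<'E'
from h import *
a=np.vstack([np.load(n+'1.npy').reshape(-1,3) for n in('top','side')]);a=a[np.isfinite(a).all(1)]
r=np.hypot(a[:,0],a[:,1]);th=np.degrees(np.arctan2(a[:,1],a[:,0]))
for t in range(-90,40,10):
    m=(abs(th-t)<5)&(a[:,2]>.08)&(a[:,0]>.12)
    if m.any(): i=np.flatnonzero(m)[np.argsort(r[m])[:40]];j=i[20 if len(i)>20 else 0];print(t,m.sum(),r[j].round(3),a[j].round(3),'zmax r<.6',a[m&(r<.6),2].max() if (m&(r<.6)).any() else 0)
E
```

```text
-60 90 0.622 [ 0.356 -0.51   0.251] zmax r<.6 0
-50 12069 0.49 [ 0.317 -0.373  0.212] zmax r<.6 0.3003835277460915
-40 33082 0.511 [ 0.363 -0.36   0.26 ] zmax r<.6 0.3483014559222988
-30 64832 0.578 [ 0.474 -0.331  0.091] zmax r<.6 0.3477832582843042
-20 37278 0.689 [ 0.625 -0.29   0.291] zmax r<.6 0
-10 30422 0.129 [ 0.127 -0.023  0.22 ] zmax r<.6 0.4586442028610266
0 29856 0.154 [ 0.154 -0.006  0.199] zmax r<.6 0.4345288703156427
10 22520 0.246 [0.238 0.063 0.292] zmax r<.6 0.39931102940116237
20 4806 0.245 [0.231 0.082 0.355] zmax r<.6 0.36633304085724766
30 315 0.248 [0.222 0.112 0.292] zmax r<.6 0.31347078534203365
```

```bash
python3 - <<'E'
from h import *
for n in('top','side'):
    w=np.load(n+'1.npy');m=(w[...,2]>.1)&(np.hypot(w[...,0],w[...,1])<.42)&(w[...,0]>-.2)
    v,u=np.nonzero(m);print(n,m.sum())
    if m.any(): print(u.min(),u.max(),v.min(),v.max(),np.nanpercentile(w[m],[1,50,99],axis=0).round(3))
E
```

```text
top 0
side 9051
0 90 0 155 [[ 0.064 -0.055  0.107]
 [ 0.242 -0.015  0.308]
 [ 0.27   0.105  0.444]]
```

```bash
python3 -m inch '[[[0,0,-0.035],0],[[0.003,-0.035,-0.065],6],[[0.006,-0.07,-0.09],12],[[0.009,-0.105,-0.11],18],[[0.013,-0.14,-0.12],24.4]]' 0.5; python3 -c "
from h import *
R=rot();s=env.get_state();print(R.round(4));print((R.T@(np.array([.38,-.08,.34])-s['tcp_pos'])).round(3))"
```

```text
clock: 0.57
tcp_pos: [0.1943, -0.3887, 0.3525]
orientation: [0.0, 1.0, 0.001, 0.0]
wrist_force: [0.4, -0.1, 0.8]
finger_gap: 0.0433
[[ 1.0e+00  2.6e-03  1.0e-04]
 [ 2.6e-03 -1.0e+00 -7.0e-04]
 [ 1.0e-04  7.0e-04 -1.0e+00]]
[ 0.187 -0.308  0.012]
```

```bash
python3 -m inch '[[[0.01,-0.035,0],0],[[0.03,-0.07,0],0],[[0.05,-0.105,0],0],[[0.07,-0.14,0],0],[[0.09,-0.17,0],0]]'; python3 -m inch '[[[0.02,-0.033,0],0],[[0.04,-0.066,0.02],0],[[0.06,-0.099,0.04],0],[[0.08,-0.132,0.05],0],[[0.1,-0.14,0.06],0]]'; python3 -c "
from h import *
R=rot();s=env.get_state();print(R.round(4));print((R.T@(np.array([.472,-.076,.08])-s['tcp_pos'])).round(4))"
```

```text
clock: 0.98
tcp_pos: [0.2838, -0.2162, 0.3526]
orientation: [0.0, 1.0, 0.001, 0.0]
wrist_force: [1.3, -0.2, -0.4]
finger_gap: 0.0428
clock: 1.4
tcp_pos: [0.383, -0.0717, 0.2918]
orientation: [-0.0, 1.0, 0.003, -0.0]
wrist_force: [-0.2, -1.0, -0.0]
finger_gap: 0.0428
[[ 1.0e+00  5.5e-03 -2.0e-04]
 [ 5.5e-03 -1.0e+00  8.0e-04]
 [-2.0e-04 -8.0e-04 -1.0e+00]]
[0.089  0.005  0.2118]
```

```bash
python3 -m inch '[[[0.03,0.005,0.02],0],[[0.06,0.005,0.045],0],[[0.089,0.005,0.07],0],[[0.089,0.005,0.11],0],[[0.089,0.005,0.14],0]]';python3 -m inch '[[[0,0,0.035],0],[[0,0,0.07],0],[[0,0,0.07],0]]'; python3 - <<'E'
from h import *
R=rot();s=env.get_state();print(s['tcp_pos'],R.round(4))
c=cam('wrist');save('w1.png',c);T=np.array(c['T_tool_cam']);print(T.round(3))
c2=cam('top');b=cv2.resize(c2['image'][170:305,200:340],(560,540),interpolation=2);cv2.imwrite('pics/m1.png',b[:,:,::-1])
E
```

```text
clock: 1.82
tcp_pos: [0.4728, -0.0757, 0.149]
orientation: [-0.001, 1.0, 0.003, -0.001]
wrist_force: [0.1, -0.4, -1.4]
finger_gap: 0.0427
clock: 2.07
tcp_pos: [0.4674, -0.0738, 0.0728]
orientation: [-0.002, 1.0, 0.003, -0.006]
wrist_force: [-1.0, 0.7, -0.2]
finger_gap: 0.0427
[ 0.46740512 -0.07375239  0.0727572 ] [[ 0.9999  0.0069 -0.0126]
 [ 0.0069 -1.      0.0049]
 [-0.0126 -0.005  -0.9999]]
[[ 0.001 -0.953 -0.305  0.078]
 [ 1.     0.001 -0.     0.   ]
 [ 0.001 -0.305  0.953 -0.142]
 [ 0.     0.     0.     1.   ]]
```

View pics/w1.png

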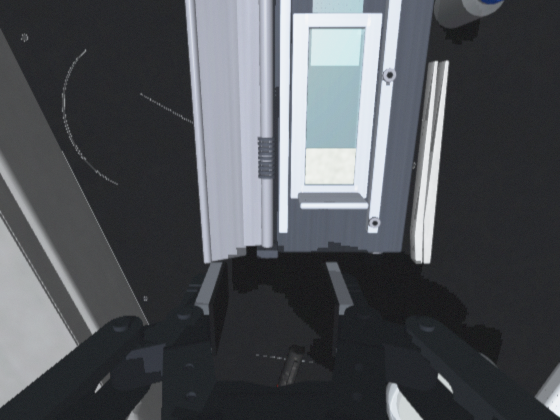

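The wrist view shows the left fingertip at about (213,268), over the near end of the bar (outer edge column 205). The right fingertip at (338,268) is in line with the tab at (334,205). I let the arm settle, then measure in the tool frame from wrist depth.

```bash
python3 -m inch '[[[0,0,0],0],[[0,0,0],0],[[0,0,0],0]]'; python3 - <<'E'
from h import *
s=env.get_state();R=rot();p=s['tcp_pos'];print(p,R.round(4).tolist(),s['wrist_force'])
c=cam('wrist');d=c['depth'];T=np.array(c['T_tool_cam'])
v,u=np.mgrid[:420,:560];P=np.stack([(u-c['cx'])/c['f']*d,(v-c['cy'])/c['f']*d,d,np.ones_like(d)],-1)@T.T
P=P[...,:3];W=P@R.T+p;W[d==0]=np.nan;np.save('w1.npy',W);np.save('w1t.npy',P)
for r in (100,150,200,240,265,280): print(r,[(u_,*(1000*W[r,u_]).round(0).astype(int)) for u_ in range(196,420,8) if d[r,u_]>0])
m=(W[...,2]>.049)&(W[...,2]<.06)&(abs(W[...,1]+.104)<.025)&(abs(W[...,0]-.495)<.012);q=W[m];print('tab',m.sum(),np.percentile(q,[3,50,97],axis=0).round(4))
m=(P[...,2]>-.02)&(P[...,2]<.01)&(abs(P[...,0])<.02)&(d>0);q=P[m];print('fingers',m.sum())
for sg in(-1,1):
  k=q[q[:,1]*sg>0]
  if len(k):print(np.percentile(k,[2,50,98],axis=0).round(4))
E
```

```text
clock: 2.42
tcp_pos: [0.4731, -0.0758, 0.0807]
orientation: [-0.0, 1.0, 0.003, -0.0]
wrist_force: [-0.0, 0.1, -0.1]
finger_gap: 0.0426
[ 0.47314107 -0.07579647  0.08072832] [[1.0, 0.0067, -0.0007], [0.0067, -1.0, 0.0009], [-0.0007, -0.0009, -1.0]] [-0.03279597  0.13806746 -0.107148  ]
100 [(196, np.int64(552), np.int64(-38), np.int64(51)), (204, np.int64(553), np.int64(-41), np.int64(48)), (212, np.int64(553), np.int64(-45), np.int64(46)), (220, np.int64(553), np.int64(-48), np.int64(44)), (228, np.int64(553), np.int64(-52), np.int64(43)), (236, np.int64(553), np.int64(-56), np.int64(40)), (244, np.int64(553), np.int64(-60), np.int64(39)), (252, np.int64(553), np.int64(-64), np.int64(39)), (260, np.int64(553), np.int64(-69), np.int64(42)), (268, np.int64(553), np.int64(-73), np.int64(40)), (276, np.int64(553), np.int64(-77), np.int64(35)), (284, np.int64(553), np.int64(-81), np.int64(35)), (292, np.int64(553), np.int64(-85), np.int64(35)), (300, np.int64(553), np.int64(-89), np.int64(34)), (308, np.int64(553), np.int64(-94), np.int64(34)), (316, np.int64(553), np.int64(-98), np.int64
[... 7341 characters left out ...]
4(-108), np.int64(95)), (356, np.int64(480), np.int64(-111), np.int64(95)), (364, np.int64(428), np.int64(-143), np.int64(0)), (372, np.int64(428), np.int64(-149), np.int64(1)), (380, np.int64(428), np.int64(-155), np.int64(0)), (388, np.int64(428), np.int64(-161), np.int64(0)), (396, np.int64(428), np.int64(-167), np.int64(0)), (404, np.int64(427), np.int64(-173), np.int64(-1)), (412, np.int64(428), np.int64(-178), np.int64(1))]
tab 590 [[ 0.4956 -0.1188  0.0498]
 [ 0.498  -0.1032  0.0543]
 [ 0.4992 -0.0875  0.0558]]
fingers 5372
[[-0.0192 -0.1325 -0.0184]
 [-0.0009 -0.1164  0.0032]
 [ 0.0186 -0.0211  0.0093]]
[[-0.0098  0.0214 -0.0198]
 [ 0.0069  0.0228 -0.0135]
 [ 0.0113  0.0344 -0.0029]]
```

Wrist depth gives a bar at y −37 to −59 mm, the tab face at x≈0.495 and y≈−0.103, and pad fronts at x=0.484. The left pad is at y −46 to −54 mm, and the tips sit about 3 mm above TCP z. These agree with the top view, so I go down in stages.

```bash
python3 -m inch '[[[0,0.001,0.012],0],[[0,0.001,0.024],0],[[0,0.001,0.033],0],[[0,0.001,0.033],0],[[0,0.001,0.033],0]]'; python3 -m inch '[[[0,0,0.002],0],[[0,0,0.004],0],[[0,0,0.005],0],[[0,0,0.005],0]]'
```

```text
clock: 2.88
tcp_pos: [0.4726, -0.0766, 0.0475]
orientation: [-0.001, 1.0, 0.003, -0.001]
wrist_force: [-0.6, -0.6, 1.0]
finger_gap: 0.0428
clock: 3.22
tcp_pos: [0.4727, -0.0766, 0.0426]
orientation: [-0.001, 1.0, 0.003, -0.001]
wrist_force: [-0.0, -0.7, 0.5]
finger_gap: 0.0429
```

```bash
python3 -m inch '[[[0,0,0.002],0],[[0,0,0.004],0],[[0,0,0.004],0],[[0,0,0.004],0]]';  python3 -m inch '[[[0,0,0.001],0],[[0,0,0.002],0],[[0,0,0.002],0],[[0,0,0.002],0]]'
```

```text
clock: 3.55
tcp_pos: [0.4729, -0.0764, 0.0387]
orientation: [-0.001, 1.0, 0.003, -0.0]
wrist_force: [-0.4, -0.1, 2.2]
finger_gap: 0.0426
clock: 3.88
tcp_pos: [0.473, -0.0764, 0.0368]
orientation: [-0.001, 1.0, 0.003, -0.0]
wrist_force: [-0.3, 0.4, 4.4]
finger_gap: 0.0426
```

```bash
python3 -m inch '[[[0,0,0.001],0],[[0,0,0.002],0],[[0,0,0.003],0],[[0,0,0.003],0],[[0,0,0.003],0]]'; python3 - <<'E'
from h import *
s=env.get_state();R=rot();p=s['tcp_pos'];print(p,s['wrist_force'])
c=cam('wrist');save('w2.png',c);d=c['depth'];T=np.array(c['T_tool_cam'])
v,u=np.mgrid[:420,:560];P=np.stack([(u-c['cx'])/c['f']*d,(v-c['cy'])/c['f']*d,d,np.ones_like(d)],-1)@T.T
W=P[...,:3]@R.T+p
m=(d>0)&(abs(W[...,0]-.53)<.02)&(W[...,2]>.02)
for y in np.arange(-.062,-.034,.004):
  k=m&(abs(W[...,1]-y)<.002);print(y.round(3),k.sum(),np.median(W[k][:,2]).round(4) if k.any() else '')
m=(W[...,2]>.049)&(W[...,2]<.06)&(abs(W[...,1]+.104)<.025)&(abs(W[...,0]-.495)<.012)&(d>0);q=W[m];print('tab',m.sum(),np.percentile(q,[3,50,97],axis=0).round(4))
E
```

```text
clock: 4.3
tcp_pos: [0.473, -0.0764, 0.0339]
orientation: [-0.001, 1.0, 0.003, -0.0]
wrist_force: [-0.4, 1.4, 5.9]
finger_gap: 0.0429
[ 0.47299702 -0.07642916  0.03389019] [-0.41639198  1.36418509  5.89611869]
-0.062 925 0.0368
-0.058 928 0.0358
-0.054 941 0.0357
-0.05 951 0.0359
-0.046 948 0.0361
-0.042 966 0.0363
-0.038 1029 0.037
tab 1366 [[ 0.4837 -0.1186  0.0494]
 [ 0.4979 -0.1021  0.0541]
 [ 0.4993 -0.0877  0.0582]]
```

View pics/w2.png

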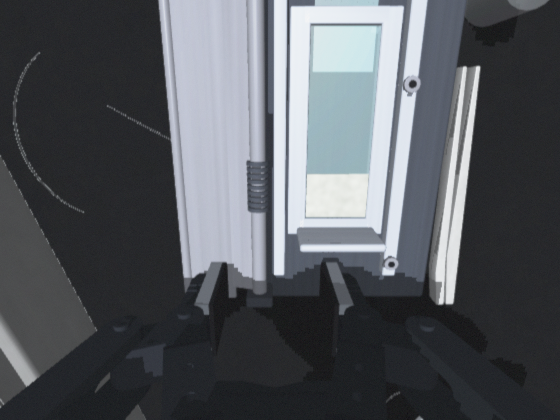

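The view shows the bar level at about 36 mm (clip ≈0.39) and the right pad (338,290) behind the tab (340,240), with force about 6 N. I hold briefly, then push.

```bash
python3 -m inch '[[[0,0,0],0],[[0,0,0],0],[[0,0,0],0],[[0.003,0,0],0],[[0.006,0,0],0]]'; python3 -m inch '[[[0.004,0,0],0],[[0.008,0,0],0],[[0.012,0,0],0],[[0.016,0,0],0],[[0.02,0,0],0]]'
```

```text
clock: 4.77
tcp_pos: [0.4772, -0.0765, 0.0336]
orientation: [-0.0, 1.0, 0.003, -0.002]
wrist_force: [-5.7, -0.6, 6.9]
finger_gap: 0.0427
clock: 5.18
tcp_pos: [0.4941, -0.0762, 0.033]
orientation: [-0.0, 1.0, 0.003, -0.005]
wrist_force: [-7.8, -0.3, 9.8]
finger_gap: 0.0428
```

```bash
python3 -m inch '[[[0.004,0,-0.0005],0],[[0.008,0,-0.001],0],[[0.012,0,-0.001],0],[[0.014,0,-0.001],0],[[0.014,0,-0.001],0]]'; python3 -c "
from h import *
R=rot();print(R.round(4).tolist());c=cam('top');W=world(c);save('t3.png',c)
m=(W[...,2]>.045)&(W[...,2]<.06)&(abs(W[...,1]+.104)<.025)&(abs(W[...,0]-.52)<.04);print(np.median(W[m],0))"
```

```text
clock: 5.6
tcp_pos: [0.5062, -0.0761, 0.0333]
orientation: [-0.0, 1.0, 0.003, -0.007]
wrist_force: [-4.9, -0.4, 7.9]
finger_gap: 0.0429
[[0.9999, 0.0064, -0.0144], [0.0064, -1.0, 0.0003], [-0.0144, -0.0004, -0.9999]]
[nan nan nan]
  return _methods._mean(a, axis=axis, dtype=dtype,
  ret = um.true_divide(
```

```bash
python3 -m inch '[[[0.004,0,-0.0002],0],[[0.008,0,-0.0004],0],[[0.012,0,-0.0006],0],[[0.016,0,-0.0008],0],[[0.02,0,-0.001],0]]'; python3 -m inch '[[[0.002,0,-0.0001],0],[[0.004,0,-0.0002],0],[[0.006,0,-0.0003],0],[[0.007,0,-0.0004],0],[[0.007,0,-0.0004],0]]';python3 -m inch '[[[0.001,0,0],0],[[0.002,0,0],0],[[0.002,0,0],0],[[0.002,0,0],0]]'
```

```text
clock: 6.07
tcp_pos: [0.5237, -0.076, 0.0335]
orientation: [-0.0, 1.0, 0.003, -0.01]
wrist_force: [-5.7, -0.1, 7.2]
finger_gap: 0.0428
clock: 6.48
tcp_pos: [0.5285, -0.0761, 0.0333]
orientation: [0.0, 1.0, 0.003, -0.012]
wrist_force: [-6.5, -1.2, 7.3]
finger_gap: 0.0427
clock: 6.82
tcp_pos: [0.5285, -0.0761, 0.0331]
orientation: [0.0, 1.0, 0.003, -0.014]
wrist_force: [-5.3, 0.6, 8.1]
finger_gap: 0.0426
```

```bash
python3 -m inch '[[[0.002,0,-0.0002],0],[[0.004,0,-0.0003],0],[[0.006,0,-0.0004],0],[[0.008,0,-0.0005],0],[[0.008,0,-0.0005],0]]'; python3 - <<'E'
from h import *
s=env.get_state();R=rot();p=s['tcp_pos'];print(p,s['wrist_force'])
c=cam('top');b=cv2.resize(c['image'][170:295,230:330],(600,600),interpolation=2);cv2.imwrite('pics/m3.png',b[:,:,::-1])
E
```

```text
clock: 7.23
tcp_pos: [0.534, -0.076, 0.0331]
orientation: [0.001, 1.0, 0.003, -0.016]
wrist_force: [-7.2, 0.7, 8.0]
finger_gap: 0.0426
[ 0.5340154  -0.07604514  0.03307767] [-7.21371787  0.70693094  7.98074622]
```

View pics/m3.png

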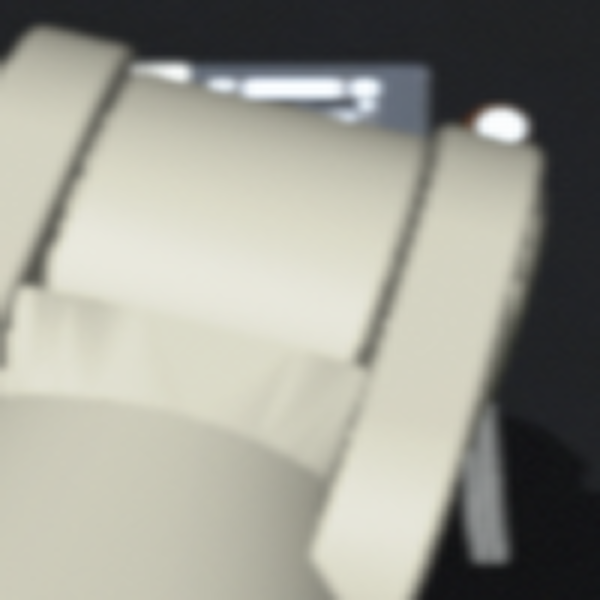

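The arm hides the carrier in the top view, so I measure its front edge and the stop from the wrist camera.

```bash
python3 - <<'E'
from h import *
s=env.get_state();R=rot();p=s['tcp_pos']
c=cam('wrist');save('w3.png',c);d=c['depth'];T=np.array(c['T_tool_cam'])
v,u=np.mgrid[:420,:560];P=np.stack([(u-c['cx'])/c['f']*d,(v-c['cy'])/c['f']*d,d,np.ones_like(d)],-1)@T.T
W=P[...,:3]@R.T+p
for y in(-.098,-.105,-.118):
  k=(d>0)&(abs(W[...,1]-y)<.0008)&(W[...,0]>.53)&(W[...,0]<.66)&(W[...,2]>.02)
  q=W[k];b=np.digitize(q[:,0],np.arange(.54,.66,.004));print(y,[(round(.54+.004*(i-1),3),int(1000*np.median(q[b==i,2]))) for i in np.unique(b)])
E
```

```text
-0.098 [(np.float64(0.536), 62), (np.float64(0.54), 65), (np.float64(0.544), 68), (np.float64(0.548), 50), (np.float64(0.552), 112), (np.float64(0.556), 34), (np.float64(0.56), 34), (np.float64(0.564), 34), (np.float64(0.568), 34), (np.float64(0.572), 34), (np.float64(0.576), 34), (np.float64(0.58), 34), (np.float64(0.584), 34), (np.float64(0.588), 34), (np.float64(0.592), 34), (np.float64(0.596), 34), (np.float64(0.6), 34), (np.float64(0.604), 34), (np.float64(0.608), 34), (np.float64(0.612), 34), (np.float64(0.616), 34), (np.float64(0.62), 34), (np.float64(0.624), 34), (np.float64(0.628), 34), (np.float64(0.632), 34), (np.float64(0.636), 29), (np.float64(0.64), 38), (np.float64(0.644), 39)]
-0.105 [(np.float64(0.54), 49), (np.float64(0.544), 84), (np.float64(0.548), 76), (np.float64(0.552), 35), (np.float64(0.556), 34), (np.float64(0.56), 34), (np.float64(0.564), 34), (np.float64(0.568), 34), (np.float64(0.572), 34), (np.float64(0.576), 34), (np.float64(0.58), 34), (np.float64(0.584), 34), (np.float64(0.588), 34), (np.float64(0.592), 34), (np.float64(0.596), 34), (np.float64(0.6), 
[... 278 characters left out ...]
-0.118 [(np.float64(0.536), 90), (np.float64(0.54), 87), (np.float64(0.544), 87), (np.float64(0.548), 48), (np.float64(0.552), 34), (np.float64(0.556), 34), (np.float64(0.56), 34), (np.float64(0.564), 34), (np.float64(0.568), 34), (np.float64(0.572), 34), (np.float64(0.576), 34), (np.float64(0.58), 34), (np.float64(0.584), 34), (np.float64(0.588), 34), (np.float64(0.592), 34), (np.float64(0.596), 34), (np.float64(0.6), 34), (np.float64(0.604), 34), (np.float64(0.608), 34), (np.float64(0.612), 34), (np.float64(0.616), 34), (np.float64(0.62), 34), (np.float64(0.624), 34), (np.float64(0.628), 34), (np.float64(0.632), 34), (np.float64(0.636), 29), (np.float64(0.64), 39), (np.float64(0.644), 41)]
```

View pics/w3.png

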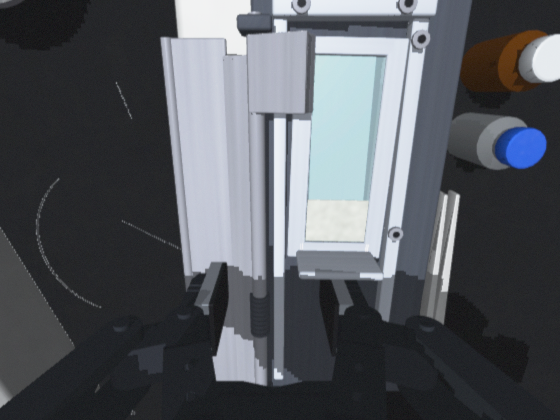

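The jaw at (280,70) is above the carrier's left edge. A dark strip of about 4 mm still separates the carrier front (row 38) from the stop (row 18), so I push on.

```bash
python3 -m inch '[[[0.003,0,-0.0002],0],[[0.006,0,-0.0004],0],[[0.008,0,-0.0005],0],[[0.008,0,-0.0005],0],[[0.008,0,-0.0005],0]]';python3 -m inch '[[[0.002,0,-0.0002],0],[[0.004,0,-0.0004],0],[[0.006,0,-0.0005],0],[[0.008,0,-0.0005],0],[[0.008,0,-0.0005],0]]'; cat > gap.py <<'E'
from h import *
s=env.get_state();R=rot();p=s['tcp_pos']
c=cam('wrist');save('w4.png',c);d=c['depth'];T=np.array(c['T_tool_cam'])
v,u=np.mgrid[:420,:560];P=np.stack([(u-c['cx'])/c['f']*d,(v-c['cy'])/c['f']*d,d,np.ones_like(d)],-1)@T.T
W=P[...,:3]@R.T+p
for y in(-.098,-.105,-.118):
  k=(d>0)&(abs(W[...,1]-y)<.001)&(W[...,0]>.53)&(W[...,0]<.66)&(W[...,2]>.02)
  q=W[k];b=np.digitize(q[:,0],np.arange(.622,.65,.002));print(y,[(round(float(.622+.002*(i-1)),3),int(1000*np.median(q[b==i,2]))) for i in np.unique(b) if i])
k=(d>0)&(abs(W[...,0]-.58)<.02)&(abs(W[...,1]+.046)<.008)&(W[...,2]>.02);print('bar z',np.median(W[k][:,2]))
E
python3 gap.py
```

```text
clock: 7.75
tcp_pos: [0.5394, -0.076, 0.0329]
orientation: [0.001, 1.0, 0.003, -0.019]
wrist_force: [-6.1, 0.9, 7.8]
finger_gap: 0.0428
clock: 8.17
tcp_pos: [0.5395, -0.076, 0.0328]
orientation: [0.001, 1.0, 0.002, -0.026]
wrist_force: [-20.8, -1.9, 20.8]
finger_gap: 0.0428
-0.098 [(0.622, 34), (0.624, 34), (0.626, 34), (0.628, 34), (0.63, 34), (0.632, 34), (0.634, 34), (0.636, 34), (0.638, 34), (0.64, 35), (0.642, 39), (0.644, 39), (0.646, 39), (0.648, 38), (0.65, 29)]
-0.105 [(0.622, 34), (0.624, 34), (0.626, 34), (0.628, 34), (0.63, 34), (0.632, 34), (0.634, 34), (0.636, 34), (0.638, 34), (0.64, 35), (0.642, 39), (0.644, 39), (0.646, 39), (0.648, 38), (0.65, 29)]
-0.118 [(0.622, 34), (0.624, 34), (0.626, 34), (0.628, 34), (0.63, 34), (0.632, 34), (0.634, 34), (0.636, 34), (0.638, 34), (0.64, 34), (0.642, 40), (0.644, 41), (0.646, 40), (0.648, 38), (0.65, 29)]
bar z 0.03452425831011154
```

The carrier is home: no gap is left and the stop pushes back with about 21 N. I back the pad off the tab while still holding the bar, then check.

```bash
python3 -m inch '[[[-0.002,0,0],0],[[-0.005,0,0.0002],0],[[-0.008,0,0.0003],0],[[-0.008,0,0.0003],0],[[-0.008,0,0.0003],0]]'; python3 gap.py | tail -2
```

```text
clock: 8.63
tcp_pos: [0.5344, -0.0768, 0.0343]
orientation: [0.002, 1.0, 0.002, -0.023]
wrist_force: [4.1, 0.1, 6.9]
finger_gap: 0.0428
-0.118 [(0.622, 34), (0.624, 34), (0.626, 34), (0.628, 34), (0.63, 34), (0.632, 34), (0.634, 34), (0.636, 34), (0.638, 34), (0.64, 34), (0.642, 40), (0.644, 41), (0.646, 40)]
bar z 0.03614085902593707
```

```bash
python3 -m inch '[[[-0.001,0,-0.002],0],[[-0.002,0,-0.004],0],[[-0.003,0,-0.007],0],[[-0.004,0,-0.011],0],[[-0.005,0,-0.018],0]]'; python3 -m inch '[[[-0.004,0,-0.025],0],[[-0.008,0,-0.05],0],[[-0.012,0,-0.075],0],[[-0.016,0,-0.1],0],[[-0.02,0,-0.125],0]]';python3 -m inch '[[[-0.035,0,-0.01],0],[[-0.07,0,-0.02],0],[[-0.1,0,-0.03],0],[[-0.13,0,-0.04],0],[[-0.13,0,-0.04],0]]'; python3 - <<'E'
from h import *
c=cam('top');b=cv2.resize(c['image'][170:295,230:330],(600,600),interpolation=2);cv2.imwrite('pics/f.png',b[:,:,::-1])
W=world(c)
def z(x,y):
  k=(abs(W[...,0]-x)<.015)&(abs(W[...,1]-y)<.004)&(W[...,2]>.02);return np.median(W[k][:,2]).round(4)
print('bar z by y',[(y,z(.55,y)) for y in(-.057,-.048,-.040)])
print(env.get_state()['wrist_force'])
E
```

```text
clock: 9.1
tcp_pos: [0.529, -0.0767, 0.0518]
orientation: [0.002, 1.0, 0.002, -0.024]
wrist_force: [0.2, -0.0, -0.1]
finger_gap: 0.0425
clock: 9.52
tcp_pos: [0.5145, -0.0763, 0.1791]
orientation: [0.002, 1.0, 0.002, -0.024]
wrist_force: [0.1, -0.5, -1.2]
finger_gap: 0.0429
clock: 9.93
tcp_pos: [0.3823, -0.0759, 0.2277]
orientation: [0.002, 1.0, 0.001, -0.025]
wrist_force: [-0.4, 0.1, -1.0]
finger_gap: 0.0425
bar z by y [(-0.057, np.float64(0.0365)), (-0.048, np.float64(0.038)), (-0.04, np.float64(0.0398))]
[-0.4329109  -0.75261268 -0.41185097]
```

View pics/f.png

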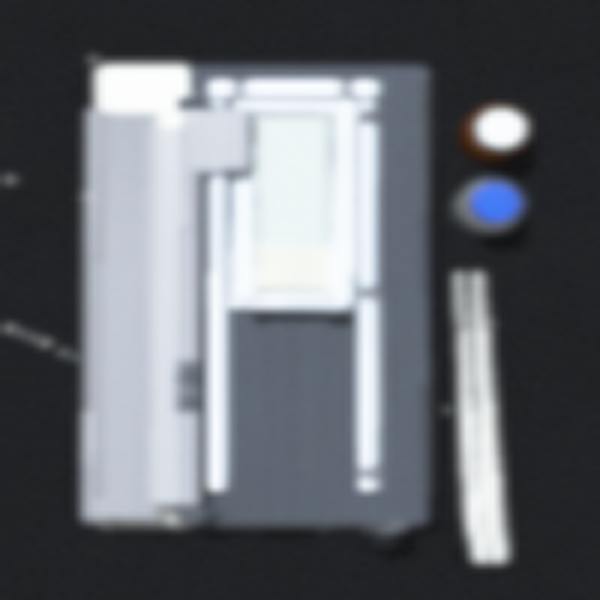

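The carrier front (row 100) meets the stop, and the carrier is straight. The jaw lies on its left edge, with the bar's slope giving a clip angle of about 0.2. The vials and forceps are at the same pixels as before.

```bash
python3 -m inch '[[[0,0,0],0],[[0,0,0],0],[[0,0,0],0]]'; python3 -c "
from h import *
print(env.hand_in())"
```

```text
clock: 10.23
tcp_pos: [0.3854, -0.0765, 0.2268]
orientation: [0.002, 1.0, 0.001, -0.024]
wrist_force: [0.1, -0.9, -0.2]
finger_gap: 0.0425
the job is handed in; nothing more can be done
None
```

The carrier is clipped in and the job is handed in at about 10 s of the 45 s allowed. No verdict was reported. The left fingertip held the bar down at a clip angle of about 0.39–0.45 rad (estimated from the bar's height). The right pad pushed the carrier by its tab until it met the end stop. I then backed the pad off the tab and let the bar up.

**Last checks:**
- **Carrier:** wrist depth showed no gap at the end stop. The final picture shows the carrier straight, with its front edge at the stop.
- **Clip:** the released bar's slope puts it at about 0.2–0.23 rad, so the jaw is resting on the carrier's edge. I could not measure the clip-to-carrier force directly.
- **Surroundings:** the vials and forceps are at the same pixels as at the start. The beaker was outside the final crop, so I did not re-check it; the arm did not go near it.
- **Robot:** it stands clear of everything, with about 1 N or less at the wrist.

**Irregularities:**
- Friction made the arm lag and tilt the tool by up to about 3° during the push.
- The first push stopped about 4 mm short of the end stop. I saw this in the wrist view and pushed again, reaching about 21 N along the push when the carrier met the stop.

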